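# Check the return of a salvaged brake lever

## Robot

A 7-joint arm with a two-finger parallel gripper is mounted at the origin on the work surface. World frame = base frame: x ahead of the robot, y to its left, z up, the work surface at z = 0. Lengths are in m, angles in rad, forces in N, time in s.
With the tool pointing down it reaches from about 0.425 to 0.95 m from the base axis. Payload 4.7 kg.
Tool frame: the origin (TCP) lies between the finger pads, 19 mm behind the fingertips; this is the grasp point; z points along the fingers, y is the line along which they close (so a half turn about z gives the same grasp; the last joint's range is limited). The gripper opens to 87 mm and grips with 3 to 60 N. Pads are 19 mm wide; open, the fingers measure 117 mm over their backs; the gripper's body (75 mm by 190 mm) begins 51 mm behind the grasp point.
Start: joints at [-1.196, 0.469, -0.049, 1.532, 0.024, 1.141, -0.082], TCP at [0.265, 0.621, 0.241] pointing down, gripper open.
Joint ranges: [-2.59, 2.59], [-0.33, 1.99], [-1.39, 1.29], [0.1, 2.45], [-1.04, 4.18], [0.21, 1.99], [-2.66, 2.66]. Speed limits (rad/s): [2.57, 2.57, 3.14, 3.14, 3.14, 3.14, 3.14].

## Interface

Orientations are given as a unit quaternion [w, x, y, z].
In Python, from station import bot, vision gives the robot as it stands. The module is installed in compiled form; this text tells all that it offers. Calls block until the motion is done:
- bot.movep(position, orientation): joint-space move of the TCP to a pose.
- bot.servo_line(position, rate=0.15, orientation=None, threshold=None): straight line of the TCP; orientation=None keeps the orientation; rate is the mean speed in m/s. With threshold (N) it stops when the force on the tool has changed by that much, and returns True; else False.
- bot.set_joints(angles): joint-space move.
- bot.move_gripper(opening, strength=None): finger opening in m; strength is the grip in N (None keeps the last); returns when the fingers have stopped.
- bot.dwell(seconds).
- bot.ik(position, orientation): joint angles nearest the present ones, or None.
- bot.get_obs(): the state.
- vision.get_image(name): name is "scene" or "top" or "wrist"; returns a dict with "frame" (480x640x3 uint8, red, green, blue), "fov_y" (degrees; the focal length in pixels is half the picture's height over the tangent of half this angle, whatever the lens; pixels are square), "cx", "cy" (the principal point, pixels), "k1" (the pictures are not rectified: a ray, as slopes to the right and down, at radius r is drawn at 1 + k1 r^2 times it, then the intrinsics apply), "world_to_cam" (4x4, takes a point from world to camera coordinates); the wrist camera has in their place "mount" (4x4, takes a point from camera to tool coordinates, whose origin is the TCP and whose axes are the flange's). Camera axes: x right, y up, looking along -z (the intrinsics and any distortion apply to the point x, -y, -z); pixel columns grow to the right and rows downward; lengths in m; the calibration is good to about 2 mm. A picture is of the moment at which its call begins: read the wrist's pose just before it. There is no depth.
A pose or a line that the arm cannot do raises bot.PlanningError and nothing moves.
- bot.hand_in(): hands the job in; it is judged then, once.
Trained networks look in the newest picture that a camera, given by its name, has taken for a name from the list of things; names that differ only in an ending like _2 or _b are one class to them, and where a whole thing is asked for, a point or a joint stands for the part that bears it (a point fixed in the world has none). Each returns a list of dicts, best first, with "confidence" (0 to 1); they miss things now and then, are a little off and sometimes report something else, mostly with a low value. They report only what shows in the picture. A call takes as long as a camera call.
- vision.find_in(camera, label): "location" ([x, y, z] in m, in world coordinates, good to about 4 mm: the middle of the surface that is visible of it).
- vision.place_of(camera, label): "location" ([x, y, z] in m, in world coordinates, good to about 4 mm: a listed point, or the origin of a listed thing).
The state is a dict: "t": time; "joint_pos": joint angles; "dq": joint speeds; "joint_efforts": joint torques, N m; "ee_pos": TCP position; "tcp_rot": TCP orientation; "ft_force": force on the tool from outside, world axes, zero at the start; "torque": the same for the moment, N m; "finger_gap": finger opening in m; "grasp_force": force on a finger pad.
Only numpy, scipy, OpenCV 4.12 (cv2) and the standard library are available. Lean on these libraries where they do the work, as an engineer would, in place of code of your own. Each camera call takes 0.05 s, during which the arm holds its last target. There are 200 camera calls.

## Task

A salvaged bicycle handlebar is held in the bench vice with its two brake levers turned up. Check that the robot's left-hand lever (the one with the longer blade) springs back: with the fingertips and without gripping it, press its blade gently down well past halfway towards the grip without forcing it against the grip, keep it there for about half a second, then let it rise by itself and draw the hand up well clear, at least 10 cm. Do not touch the other lever, the bell, the shifter, the bar or the vice, and leave the loose parts on the bench where they lie.

Things in the scene. Friction and masses are not known exactly. Their poses are not given: they have to be found in the camera images.
- blade_left (a joint): hinge of the left (long) lever's blade, rad: 0 = at rest, up; grows as the blade is pressed down; hard stop at 0.42 (blade end meets the grip): stop short of it. Axis along x of lever_left, 14 mm outward (+y) and 34 mm above its origin. Weak return spring: at left_press about 0.5 N starts it moving, 1.3 N holds it at 0.21 rad, 2 N at 0.42
- left_press (a point): middle of the finger rest on the TOP face of the left blade; moves with it. At rest 62 mm outward and 31 mm above the hinge axis, 215 mm above the bench. Blade: bare aluminium strip 14 mm wide, 6 thick, rising 5 degrees outward, straight 22 mm either way from here, end ball 43 mm farther out. Pressed by 0.3 rad the point is 20 mm lower, 6 mm farther out. y along blade to its tip, z up
- lever_left: aluminium clamp bracket of the left brake lever, fixed on the bar on the robot's left (+y) side; its blade is 105 mm long, the longer one. Origin on the bar's axis in the middle of the clamp band, 150 mm above the bench; x square to the bar, y along the bar outward, z up. The rubber grip (32 mm diameter) starts about 30 mm outward of here and lies beneath the blade
- lever_right: aluminium clamp bracket of the right brake lever, on the robot's right (-y) side, same build with a shorter blade of 68 mm running along -y; to be left alone. Origin on the bar's axis at the middle of the clamp band, 150 mm above the bench; reaches to about 225 mm above the bench
- blade_right (a joint): hinge of the right (short) brake lever's blade, rad: 0 = at rest, grows when pressed down; must stay at rest
- bell: steel bicycle bell, dome 51 mm across, clamped on the bar between the vice and one of the two levers (either side); origin on the bar's axis, dome top 46 mm above it (196 mm above the bench); not to be touched
- shifter: thumb shifter, a black disc 30 mm across with a paddle 49 mm long pointing to the robot, clamped on the bar on the other side of the vice from the bell; origin on the bar's axis, top about 40 mm above it; not to be touched
- paddle_tip (a point): top of the thumb shifter paddle's end, 41 mm from the shifter's upright axis; must not be moved
- vice: blue bench vice, 100 mm jaws, bolted down, clamping the handlebar (aluminium, 620 mm long, 22 mm diameter, rubber grips on the last 125 mm of each end; axis parallel to the vice's y, 150 mm above the bench). Origin on the bench below the bar's middle; x away from the robot, y along the bar to the left. Jaw tops 162 mm high; screw and T-handle reach 165 mm towards the robot
- vbrake_arm: loose aluminium V-brake arm lying on the bench on the robot's side of the left grip, 120 x 25 x 22 mm; origin under its middle; leave it where it lies
- brake_shoe: loose brake shoe standing on its rubber, 55 x 12 mm, 38 mm high with its stud up, on the bench beyond the right half of the bar; origin under its middle; leave it where it stands
- oil_bottle: loose small oil bottle, white with a black nozzle, 44 mm diameter, 125 mm high, standing on the bench beyond the left grip; origin under its middle; leave it where it stands

How it is judged:
On the way, in this order (a step that is already met when the one before it is completed fails the run):
1. the fingertips hold the left lever's blade pressed well past halfway (joint over 0.25 of 0.42 rad) (value of joint blade_left above 0.25 rad and contact force between the fingers and lever_left above 0.5 N), for 0.25 s.
2. the blade has sprung back up and the fingers have left it (value of joint blade_left below 0.03 rad and contact force between the fingers and lever_left below 0.1 N), for 0.2 s.
At the end, for the whole second after the job is handed in: left blade, held past 0.25 rad before, is back at rest (under 0.03 rad), right blade at rest (under 0.03 rad), TCP over 100 mm from the press point, shifter paddle moved under 6 mm, loose arm, shoe and bottle within 10 mm of their starts (value of joint each of blade_left, blade_right below 0.03 rad and distance between the grasp point and left_press above 0.1 m and distance of paddle_tip from where it was at the start of the episode below 0.006 m and distance of each of vbrake_arm, brake_shoe, oil_bottle from where it was at the start of the episode below 0.01 m); the robot touches nothing.
It fails at once if the left lever is forced or pinched: over 30 N between the robot and it (contact force between any of the fingers, the arm and lever_left above 30 N).
It fails at once if the right lever is touched (contact force between any of the fingers, the arm and lever_right above 0.5 N).
It fails at once if the bell or the shifter is touched (contact force between any of the fingers, the arm and bell above 0.5 N or contact force between any of the fingers, the arm and shifter above 0.5 N).
It fails at once if the bar, its grips or the vice are touched (contact force between any of the fingers, the arm and vice above 1 N).
It fails at once if a loose part is lifted or pushed away (distance of any of vbrake_arm, brake_shoe, oil_bottle from where it was at the start of the episode above 0.015 m).
It also fails if it takes over 32 s, if anything falls off the work surface, if the arm or the gripper's body presses on something with over 40 N, if the wrist force passes 120 N, or if a joint passes its speed limit or range.

## Working session

There is one attempt and no reset: what is moved stays moved. The work goes in short steps, each a Python script; the robot and the scene stay as the last script left them, time stands still between calls to the robot, and variables do not carry over. Pictures are saved under pics/ and viewed, at most 10 in all, crops included, and the job is handed in when it is done.

```bash
mkdir -p pics; python3 - <<'E'
from station import bot, vision
import cv2
o=bot.get_obs(); print(o['t'],o['ee_pos'],o['tcp_rot'],o['finger_gap'],o['ft_force'])
for c in ("scene","top"):
    im=vision.get_image(c); cv2.imwrite(f"pics/{c}1.png",im["frame"][:,:,::-1])
    for l in ("left_press","lever_left","lever_right","vice","bell","shifter","oil_bottle","vbrake_arm"):
        for d in vision.place_of(c,l)[:2]: print(c,l,[round(float(x),4) for x in d["location"]],round(d["confidence"],2))
print(bot.get_obs()['t'])
E
```

```text
0.0 [0.26499849 0.6201939  0.24017006] [-1.65465861e-04  2.00521561e-01  9.79688784e-01 -9.80735524e-04] 0.08714463527086498 [0.23614854 0.13748397 0.42288598]
scene left_press [0.5308, 0.2195, 0.2168] 0.59
scene lever_left [0.5393, 0.1434, 0.1505] 0.62
scene lever_right [0.5722, -0.1583, 0.1492] 0.78
scene lever_right [0.5382, 0.142, 0.1506] 0.56
scene vice [0.5515, 0.003, 0.0042] 0.88
scene vice [0.7176, -0.1432, 0.001] 0.39
scene bell [0.5616, -0.0881, 0.1484] 0.61
scene shifter [0.5481, 0.0816, 0.1507] 0.63
scene oil_bottle [0.6423, 0.2254, 0.0049] 0.88
scene vbrake_arm [0.4394, 0.1951, -0.0006] 0.75
top left_press [0.5282, 0.2234, 0.213] 0.64
top lever_left [0.5385, 0.1461, 0.1487] 0.92
top lever_right [0.5735, -0.1608, 0.1513] 0.93
top bell [0.5647, -0.0833, 0.152] 0.57
top shifter [0.5462, 0.0811, 0.1483] 0.83
top oil_bottle [0.642, 0.221, 0.0036] 0.64
top vbrake_arm [0.4408, 0.1914, 0.0006] 0.57
0.9
```

View pics/scene1.png

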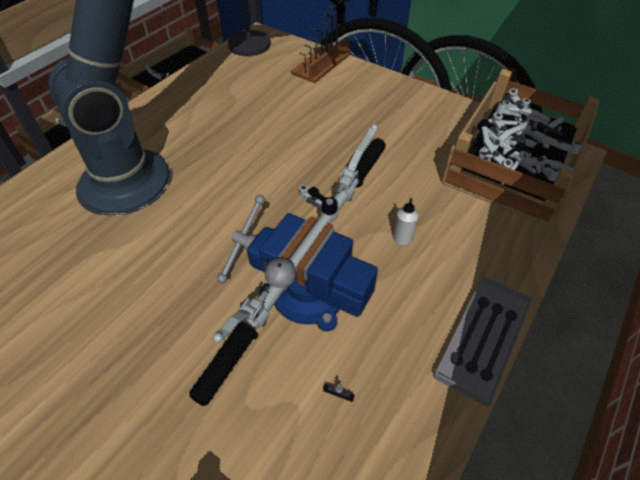

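View pics/top1.png

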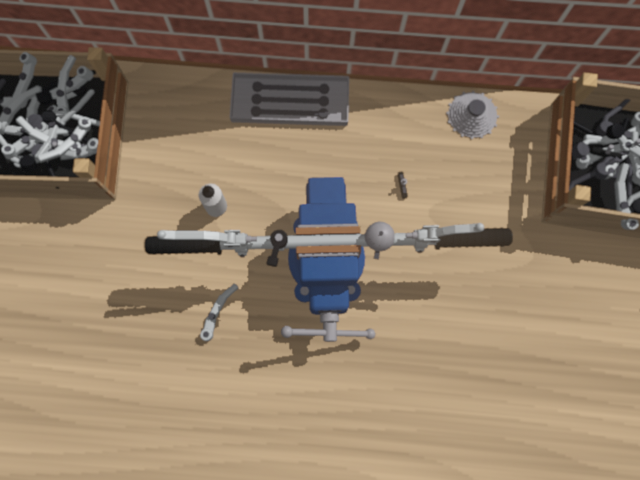

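The pictures agree with the networks. In the top view the left blade runs from (235,238) to (165,236) above the grip. The shifter is at (278,240) and the bell at (380,236). The bar is yawed about 0.11 rad, and the press point predicted from the bracket, (0.531, 0.2205), matches the direct finding. Next I'll close the fingers, go above the point and check with the wrist camera.

```bash
python3 - <<'E'
from station import bot, vision
import numpy as np, cv2
yaw=np.arctan2(.034,.3045); phi=(np.pi/2+yaw)/2
q=[0,np.cos(phi),np.sin(phi),0]
bot.move_gripper(0.0,10)
p=bot.get_obs()['ee_pos']; bot.servo_line([p[0],p[1],0.33],0.2)
bot.movep([0.530,0.221,0.33],q)
bot.dwell(.3)
o=bot.get_obs(); print(o['t'],o['ee_pos'],o['tcp_rot'],o['finger_gap'],o['ft_force'],o['joint_pos'])
im=vision.get_image("wrist"); cv2.imwrite("pics/w1.png",im["frame"][:,:,::-1])
for l in ("left_press","lever_left"):
    for d in vision.place_of("wrist",l)[:2]: print(l,d)
# project expected point
M=np.linalg.inv(im["mount"]); from scipy.spatial.transform import Rotation as R
w=o['tcp_rot']; r=R.from_quat([w[1],w[2],w[3],w[0]])
f=240/np.tan(np.radians(im["fov_y"])/2)
for P in ([.530,.221,.215],[.539,.145,.15]):
    c=(M@np.r_[r.inv().apply(np.array(P)-o['ee_pos']),1])[:3]; s=np.array([c[0],-c[1]])/-c[2]
    s*=1+im["k1"]*(s@s); print(P,s*f+[im["cx"],im["cy"]])
for k in range(6): bot.dwell(.02); print(bot.get_obs()['ft_force'])
E
```

```text
5.0667 [0.5298462  0.22158385 0.32988715] [-2.39496541e-05  6.66338168e-01  7.45649676e-01 -8.05891726e-05] 0.0009129648417613761 [0.61248722 0.69867139 0.58665574] [-0.75098437  0.23977133  0.348163    1.67619554 -0.08572242  1.24080922
 -0.27195272]
left_press {'location': [0.5302, 0.2211, 0.2108], 'confidence': 0.91}
lever_left {'location': [0.5377, 0.145, 0.1491], 'confidence': 0.79}
[0.53, 0.221, 0.215] [316.31289092 238.65029519]
[0.539, 0.145, 0.15] [316.80221864 297.42873278]
[ 0.42483817 -1.06570913 -0.0716574 ]
[0.20613269 0.36187396 1.00284143]
[-0.22543087  0.76529184  0.01840332]
[-0.51393188 -0.84283938  0.55645247]
[ 0.1933034   0.30766395 -0.68802099]
[-0.70442221 -0.2142937  -0.49764591]
```

View pics/w1.png

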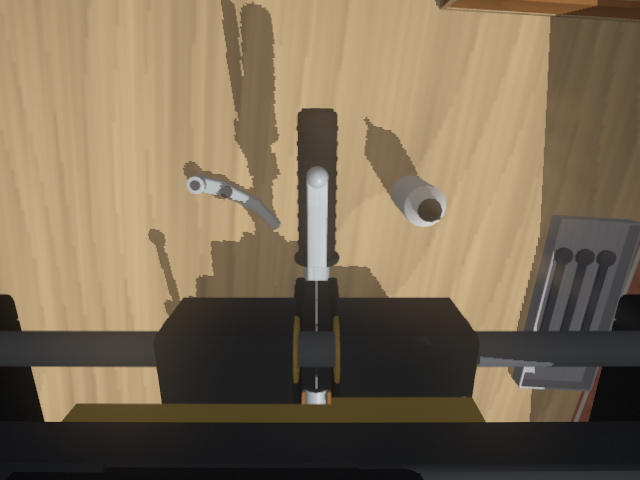

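The wrist view shows the closed fingers (columns 300–338) centred on the blade, at column 317, with its end ball at (317,178). The predicted press point (316,239) falls on the straight part. I'll press by geometry to about 0.33 rad, with a force guard.

```bash
python3 - <<'E'
from station import bot, vision
import numpy as np, cv2
from scipy.optimize import brentq
hz=.184; P=np.array([.062,.031]); d=np.array([np.cos(np.radians(5)),np.sin(np.radians(5))])
def tipz(q,h=.063):
    R=np.array([[np.cos(q),np.sin(q)],[-np.sin(q),np.cos(q)]]); p,e=R@P,R@d
    return hz+max(p[1]+(x-p[0])*e[1]/e[0] for x in (h-.0095,h+.0095))
z=tipz(.33)+.019; print("tcp z",z,[round(tipz(q),4) for q in (0,.25,.3,.33,.42)])
b=np.array([.530,.221])
go=lambda z,r,**k: bot.servo_line([*b,z],r,**k)
go(.245,.15)
print("stop",go(z,.03,threshold=8))
bot.dwell(.3); f=[]
for k in range(8): bot.dwell(.03); f.append(bot.get_obs()['ft_force'])
o=bot.get_obs(); print(o['t'],o['ee_pos'],np.mean(f,0))
im=vision.get_image("scene"); cv2.imwrite("pics/s2.png",cv2.resize(im["frame"][90:230,280:460,::-1],None,fx=4,fy=4))
vision.get_image("wrist")
for c in("scene","wrist"):print(c,vision.place_of(c,"left_press")[:1])
E
```

```text
tcp z 0.21600039627959602 [np.float64(0.2159), np.float64(0.201), np.float64(0.1985), np.float64(0.197), np.float64(0.1925)]
stop False
7.7167 [0.53003131 0.22110424 0.21605424] [-0.53189372  3.49916404  3.1257526 ]
scene [{'location': [0.5305, 0.2298, 0.1936], 'confidence': 0.58}]
wrist [{'location': [0.5291, 0.2273, 0.1917], 'confidence': 0.82}]
```

View pics/s2.png

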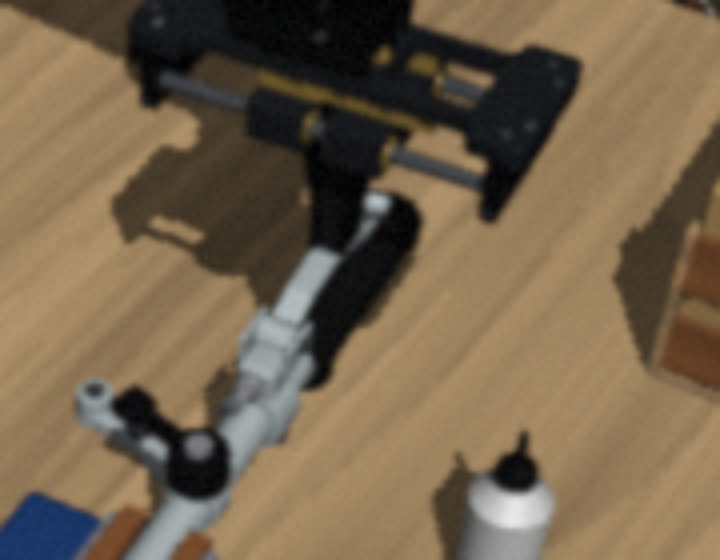

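The crop shows the fingertips on the blade at about (335,240), with the blade down near the grip. The networks put the press point about 22 mm lower and 6–8 mm outward, which is about 0.33 rad. It has been held for over 0.5 s, so I'll release it now.

```bash
python3 - <<'E'
from station import bot, vision
import numpy as np
bot.servo_line([.530,.221,.245],.04)
bot.servo_line([.530,.221,.40],.15)
bot.dwell(.5)
o=bot.get_obs(); print(o['t'],o['ee_pos'])
f=lambda c,l:[(np.round(d['location'],4),round(d['confidence'],2)) for d in vision.place_of(c,l)[:1]]
for c in("wrist","scene","top"):
    vision.get_image(c)
    for l in("left_press","vbrake_arm","oil_bottle"): print(c,l,f(c,l))
E
```

```text
10.475 [0.52998949 0.22101028 0.3999139 ]
wrist left_press [(array([0.5286, 0.2222, 0.2144]), 0.67)]
wrist vbrake_arm [(array([ 0.4393,  0.1944, -0.0027]), 0.89)]
wrist oil_bottle [(array([ 6.450e-01,  2.267e-01, -5.000e-04]), 0.85)]
scene left_press [(array([0.5302, 0.2228, 0.2174]), 0.59)]
scene vbrake_arm [(array([4.363e-01, 1.960e-01, 3.000e-04]), 0.7)]
scene oil_bottle [(array([ 0.6407,  0.2279, -0.0023]), 0.74)]
top left_press []
top vbrake_arm []
top oil_bottle [(array([ 6.435e-01,  2.254e-01, -3.000e-04]), 0.86)]
```

The blade is back at its rest height (about 215 mm), the arm and bottle read where they were, and the TCP is 185 mm above the press point.

```bash
python3 -c "
from station import bot
print(bot.hand_in())"
```

```text
the job is handed in; nothing more can be done
None
```

The left lever was pressed to about 0.33 rad (estimated from geometry and the cameras), held for over half a second, and sprang back to rest; the hand was drawn 185 mm clear, and the job is handed in, with no verdict returned.

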